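Feed a test bar through a guide tube up to the hidden stop

ROBOT

A 7-joint arm with a two-finger parallel gripper is mounted at the origin on the work surface. World frame = base frame: x ahead of the robot, y to its left, z up, the work surface at z = 0. Lengths are in m, angles in degrees, forces in N, time in s.
With the tool pointing down it reaches from about 0.4 to 0.875 m from the base axis. Payload 6.5 kg.
Tool frame: the origin (TCP) lies on the centre line of the jaws, within the pads' length; the fingertips stand manip.tip_reach ahead of it and the grasp point (between the pads) lies 5 mm behind it (manip.tip_reach is the distance from the TCP to the fingertips, in m); z points along the fingers, y is the line along which they close (so a half turn about z gives the same grasp; the last joint's range is limited). The gripper opens to 85 mm and grips with 20 to 120 N. Pads are 22 mm wide; open, the fingers measure 114 mm over their backs; the gripper's body (76 mm by 85 mm) begins 54 mm behind the grasp point. The pads swing forward as they close: fully open they stand 13 mm farther back than shut.
Start: joints at [-67.563, 30.733, -0.252, 88.115, 0.149, 61.152, -4.079], TCP at [0.287, 0.583, 0.245] pointing down, gripper open.
Joint ranges: [-154.64, 154.64], [-21.42, 123.67], [-72.66, 72.17], [13.99, 137.28], [-74.86, 254.86], [10.95, 109.41], [-158.01, 158.01]. Speed limits (degrees/s): [136.94, 136.94, 180, 180, 180, 180, 180].

INTERFACE

Orientations are given as [roll, pitch, yaw] about the fixed x, y, z axes, in that order (R = Rz(yaw) Ry(pitch) Rx(roll)).
In Python, from rig import manip gives the robot as it stands.
- The arm moves only by the tool servo_tool, never from a script. Its argument "increments" is a list of rows, each a list of 7 numbers: the shift along the world's x, y, z in cm, then the turn, a rotation vector about the world's x, y, z in degrees, then the finger opening in cm, from 0 to 8.54. A call has 1 to 20 rows; each row is the pose to reach, as a shift and turn from the pose commanded when the call began; what a row does not reach only later rows make up. A row lasts 1/10 s, in which the tool goes at most 50 mm and 8.59 degrees, less where a joint would pass 70% of its speed; a pose out of reach is approached as far as the arm can. A call with a gripper value outside its range is refused whole. The fingers move at their own pace and stop on an object; the grip force is fixed at half the most. Time passes only in rows, so rows that repeat a pose let the fingers close. It gives the time, the measured TCP pose, the force, the opening and the grip force at its end, in the units of the state.
- manip.get_state(): the state, without advancing time (a new reading comes with each control period).
- manip.read_camera(name): name is "side" or "top"; returns the picture (384x512x3 uint8, red, green, blue); there is no depth.
- manip.calibration(name): a dict with "camera_matrix" (3x3 intrinsics, pixels), "R" (3x3) and "t" (3): a world point X has camera coordinates R X + t. Camera axes: x right, y down, z forward; pixel columns grow to the right and rows downward; lengths in m; the calibration is good to about 2 mm. A picture is of the moment at which its call begins. calibration takes no time and is no camera call.
- manip.close_job(): hands the job in; it is judged then, once.
The state is a dict: "t": time; "joint_pos": joint angles; "dq": joint speeds; "tau": joint torques, N m; "tcp_pos": TCP position; "tool_rot": TCP orientation; "contact_force": force on the tool from outside, world axes, zero at the start; "ft_torque": the same for the moment, N m; "finger_gap": finger opening in m; "finger_force": force on a finger pad.
Only numpy, scipy, OpenCV 4.12 (cv2) and the standard library are available. Lean on these libraries where they do the work, as an engineer would, in place of code of your own. Each camera call takes 0.05 s, during which the arm holds its last target. There are 200 camera calls.

TASK

Slide the loose aluminium bar across the tester's feed table, straighten it with the help of the fence, and feed it endwise and straight through the guide tube until it meets the stop hidden inside and has pushed that stop back by about 6 mm (the dial on the tester counts this). Never lift the bar off the feed table, do not push the stop too far since it does not come back, and leave the jar, the wrench and the weight where they are.

Things in the scene. Friction and masses are not known exactly. Their poses are not given: they have to be found in the camera images.
- tester: White bench tester with feed table and guide tube, fixed. Origin on the bench below the tube mouth's centre; x = feed direction, into the tube; z up. The feed table is a black slab, top 12 mm above the bench, from x = -320 to 180 mm, y = -45 to 155 mm. Behind the tube stands the housing: x = 180 to 412, y = -110 to 110 mm, 150 mm high, with a dome on top up to 252 mm.
- tube_mouth (a point): Centre of the guide tube's open mouth (25 mm above the bench), axes as the tester's. The aluminium tube runs from here 180 mm along +x: inside 27 mm wide (y) and 26 mm high, floor = feed table top; outside 59 mm wide, top 50 mm above the bench. On the +y side a slanted block flares the entry from 13.5 to about 31 mm off the axis, reaching about 22 mm ahead of the mouth.
- fence (a point): Middle of the fence's foot on the feed table, axes as the tester's. The fence, 16 mm high and 16 mm thick, runs on the tester's -y side from x = -280 mm to the mouth; this point lies on its face (tester y = -13.5 mm), which is one plane with the tube's inner wall.
- dial (a point): Centre of the 90 mm dial on the housing's top. Its needle shows how far the stop was pushed back: it starts pointing along the tester's +y and turns 0.2 rad clockwise (from above) per mm. A mark every 2 mm, thicker at 0, 10 and 20 mm.
- bar_center (a point): Centre of the loose aluminium bar: 180 mm long (x), 24 mm wide (y), 20 mm high (z), 0.16 to 0.32 kg. It lies on the feed table on the +y side of the fence, clear of it, up to 0.3 rad askew, its +x end towards the tube and 20 to 50 mm short of the mouth. It slides with 1 to 3 N.
- stop (a joint): How far the hidden stop in the tube was pushed back, m: 0 at the start, at most 0.025. Where its face stands is not known: 95 to 140 mm past the tube's mouth. No spring: it yields only to about 7 N more than the bar's own sliding friction (plus 20 N per m/s), and stays where it was pushed to.
- jar: Bystander: glass jar, 60 mm across and 75 mm high, on the bench beyond the fence (tester's -y side). Origin at the centre of its foot.
- wrench: Bystander: steel wrench 160 mm long lying on the bench beyond the fence (tester's -y side). Origin under its middle, x along it.
- weight: Bystander: steel weight with a knob, 48 mm across and 70 mm high, on the bench behind the feed table's open end (50 to 110 mm from its edge). Origin at the centre of its foot.
Things that resemble listed ones, but are neither listed nor needed, are in the scene too. What is meant by the part that bears bar_center is not pink, and is the larger of those in its own colour.

How it is judged:
By the outcome, as a careful person would: the job done as asked, in the order asked, and still so for the second after the job is handed in, with the robot touching nothing.
It also fails if it takes over 61 s, if anything falls off the work surface, if the arm or the gripper's body presses on something with over 40 N, if the wrist force passes 120 N, or if a joint passes its speed limit or range.

## Working session

There is one attempt and no reset: what is moved stays moved. The work goes in short steps, Python scripts to look and compute and a tool call to move; the robot and the scene stay as the last step left them, time stands still between calls to the robot, and variables do not carry over. Pictures are saved under pics/ and viewed, at most 10 in all, crops included, and the job is handed in when it is done.

Besides the shell and the picture viewer there is one more tool, called as name(argument=value, ...) on one line, values as JSON. servo_tool: Moves the arm, as the interface text tells. Its arguments: {"type":"object","properties":{"increments":{"type":"array","items":{"type":"array","items":{"type":"number"}}}},"required":["increments"]}

```bash
mkdir -p pics; python3 - <<'E'
from rig import manip
import cv2,numpy as np
for n in ("top","side"):
    im=manip.read_camera(n); cv2.imwrite(f"pics/{n}0.png",im[:,:,::-1])
    c=manip.calibration(n); print(n,np.round(c["camera_matrix"],1).tolist(),np.round(c["R"],3).tolist(),np.round(c["t"],3).tolist())
s=manip.get_state(); print(s["t"],s["tcp_pos"],s["tool_rot"],s["finger_gap"],manip.tip_reach)
E
```

```text
top [[355.5, 0.0, 256.5], [0.0, 355.5, 190.3], [0.0, 0.0, 1.0]] [[0.01, -1.0, 0.022], [-0.987, -0.013, -0.158], [0.158, -0.02, -0.987]] [-0.004, 0.516, 1.073]
side [[359.4, 0.0, 254.5], [0.0, 359.4, 187.6], [0.0, 0.0, 1.0]] [[0.934, -0.356, 0.007], [-0.225, -0.606, -0.763], [0.276, 0.711, -0.647]] [-0.48, 0.234, 0.785]
0.1 [0.28703924 0.58258033 0.24448987] [-1.79909974e+02  4.48801522e-03  1.53774631e+02] 0.0853349273414931 0.014
```

View pics/top0.png

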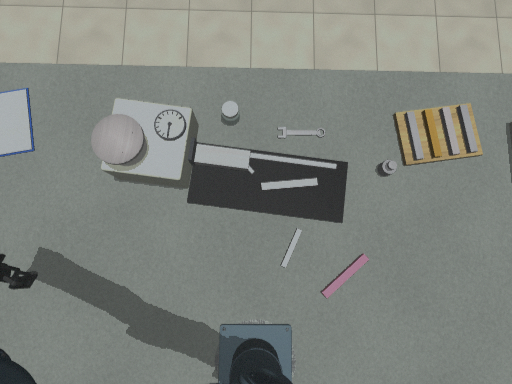

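View pics/side0.png

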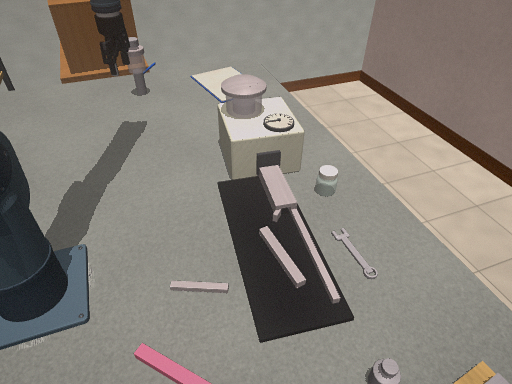

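Candidates for the bar, by top-view pixel:
- A grey bar on the table at (289,184).
- A smaller grey bar on the bench at (291,248).
- A pink bar at (345,275).
- Grey bars in the rack at (415–470,130).

I choose the one on the black table at (289,184). The tester feeds to the image left, with the jar at (230,112), the wrench at (302,132) and the weight at (389,167).

```bash
cat > h.py <<'E'
from rig import manip
import cv2,numpy as np
def ray(n,uv,z):
    c=manip.calibration(n);K,R,t=(np.array(c[k]) for k in("camera_matrix","R","t"))
    uv=np.atleast_2d(np.asarray(uv,float)); d=np.c_[uv,np.ones(len(uv))]@np.linalg.inv(K).T@R
    o=-R.T@t; z=np.broadcast_to(z,(len(uv),)); return o+d*((z-o[2])/d[:,2])[:,None]
def proj(n,X):
    c=manip.calibration(n);K,R,t=(np.array(c[k]) for k in("camera_matrix","R","t"))
    p=(np.atleast_2d(X)@R.T+t)@K.T; return p[:,:2]/p[:,2:]
def shot(n,name=None):
    im=manip.read_camera(n)[:,:,::-1].copy()
    if name: cv2.imwrite(f"pics/{name}.png",im)
    return im
E
python3 - <<'E'
from h import *
im=cv2.imread("pics/top0.png"); hsv=cv2.cvtColor(im,cv2.COLOR_BGR2HSV)
dark=(hsv[...,2]<60).astype(np.uint8); dark[:140]=0;dark[230:]=0;dark[:,:186]=0;dark[:,352:]=0
cs,_=cv2.findContours(dark,0,2); c=max(cs,key=cv2.contourArea)
q=cv2.approxPolyDP(cv2.convexHull(c),4,True)[:,0]; print("table",q.tolist()); print(ray("top",q,.012).round(4).tolist())
br=(hsv[...,2]>110).astype(np.uint8)
br2=br.copy(); m=np.zeros_like(br); cv2.rectangle(m,(256,172),(325,195),1,-1); b=br2&m
cs,_=cv2.findContours(b,0,2); c=max(cs,key=cv2.contourArea); r=cv2.minAreaRect(c); bp=cv2.boxPoints(r)
print("bar",r,ray("top",bp,.032).round(4).tolist())
# fence lower edge
e=[]
for u in range(262,332,4):
    col=im[140:178,u].astype(float).mean(1); 
    k=[i for i in range(37) if col[i]>110 and col[i+1]<=110]; 
    if k: i=k[-1]; e.append((u,140+i+(col[i]-110)/(col[i]-col[i+1])))
e=np.array(e); print(e[:,1].round(1)); w=ray("top",e,.028); print("fence",w[[0,-1]].round(4).tolist(), np.polyfit(w[:,1],w[:,0],1))
crop=cv2.resize(im[85:230,90:400],None,fx=2.5,fy=2.5,interpolation=cv2.INTER_CUBIC); cv2.imwrite("pics/crop0.png",crop)
E
```

```text
table [[347, 163], [341, 221], [188, 201], [195, 140]]
[[0.6155, -0.294, 0.012], [0.4255, -0.2689, 0.012], [0.4837, 0.2195, 0.012], [0.6853, 0.2047, 0.012]]
bar ((288.96807861328125, 183.6332244873047), (7.233572483062744, 56.135986328125), 85.03025817871094) [[0.5432, -0.0111, 0.032], [0.5614, -0.1894, 0.032], [0.5381, -0.191, 0.032], [0.5201, -0.0133, 0.032]]
[158.6 159.3 159.7 160.3 160.7 161.3 161.7 162.5 163.  163.5 164.  164.5
 165.  165.5 166.3 166.6 167.3 167.6]
fence [[0.6219, -0.0149, 0.028], [0.5954, -0.234, 0.028]] [0.12189698 0.62367427]
```

View pics/crop0.png

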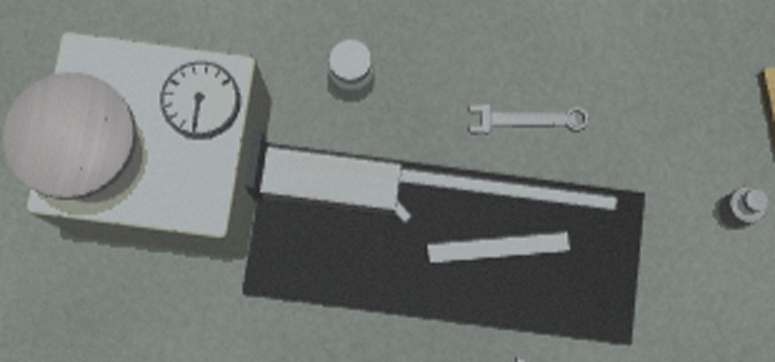

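The crop confirms the choice: a plain grey bar on the slab, clear of the fence, with its front end swung away from the fence. The tube mouth is at crop (400,185) and the needle points down, at 0.

Plan: hold the open fingers along the feed axis and push the bar flat onto the fence. Then close them and push the bar's rear end.

servo_tool(increments=[[10,-34,-5,0,0,10,8.5],[10,-34,-5,0,0,10,8.5],[10,-34,-5,0,0,10,8.5],[10,-34,-5,0,0,10,8.5],[10,-34,-5,0,0,10,8.5],[10,-34,-5,0,0,10,8.5],[10,-34,-5,0,0,10,8.5],[20.3,-67.8,-15,0,0,19.2,8.5],[20.3,-67.8,-15,0,0,19.2,8.5],[20.3,-67.8,-15,0,0,19.2,8.5],[20.3,-67.8,-15,0,0,19.2,8.5],[20.3,-67.8,-15,0,0,19.2,8.5],[20.3,-67.8,-15,0,0,19.2,8.5],[20.3,-67.8,-15,0,0,19.2,8.5],[20.3,-67.8,-15,0,0,19.2,8.5],[20.3,-67.8,-15,0,0,19.2,8.5],[20.3,-67.8,-15,0,0,19.2,8.5],[20.3,-67.8,-15,0,0,19.2,8.5],[20.3,-67.8,-15,0,0,19.2,8.5],[20.3,-67.8,-15,0,0,19.2,8.5]])

```text
t: 2.1
tcp_pos: [0.4904, -0.0937, 0.0956]
tool_rot: [180.0, 0.0, 173.1]
contact_force: [-0.1, 0.6, 0.1]
finger_gap: 0.0847
finger_force: 0.0
```

servo_tool(increments=[[0,-0.1,-3,0,0,0,8.5],[0,-0.1,-5,0,0,0,8.5],[0,-0.1,-6.2,0,0,0,8.5],[0,-0.1,-6.2,0,0,0,8.5],[0,-0.1,-6.2,0,0,0,8.5]])

```text
t: 2.6
tcp_pos: [0.4906, -0.0958, 0.0337]
tool_rot: [180.0, 0.0, 173.0]
contact_force: [0.4, -0.2, -0.5]
finger_gap: 0.0849
finger_force: 0.0
```

```bash
python3 - <<'E'
from h import *
im=shot("side"); cv2.imwrite("pics/s1.png",cv2.resize(im[110:340,160:400],None,fx=2.5,fy=2.5,interpolation=cv2.INTER_CUBIC))
s=manip.get_state(); print(s["tcp_pos"],s["contact_force"],manip.tip_reach)
E
```

```text
[ 0.49093486 -0.09589897  0.03406562] [ 0.08068036 -0.27278922  0.81464168] 0.014
```

View pics/s1.png

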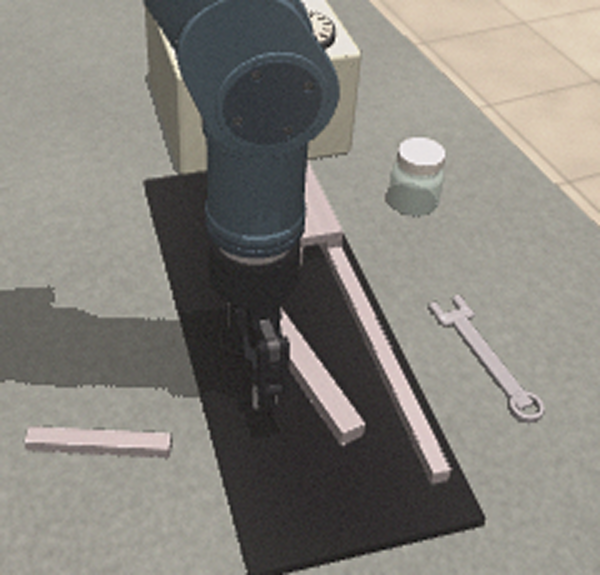

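The side view shows the open fingers beside the bar on its +y side, with the rear finger's tip at about crop (265,415). I can't judge the tip height in this view, so I'll find it by touch.

servo_tool(increments=[[0,0,-0.2,0,0,0,8.5],[0,0,-0.4,0,0,0,8.5],[0,0,-0.5,0,0,0,8.5],[0,0,-0.5,0,0,0,8.5]])

```text
t: 3.05
tcp_pos: [0.4903, -0.0959, 0.0283]
tool_rot: [180.0, 0.0, 173.0]
contact_force: [0.5, -0.6, -0.5]
finger_gap: 0.0852
finger_force: 0.0
```

servo_tool(increments=[[0,0,-0.2,0,0,0,8.5],[0,0,-0.3,0,0,0,8.5],[0,0,-0.3,0,0,0,8.5]])

```text
t: 3.35
tcp_pos: [0.4901, -0.0959, 0.0251]
tool_rot: [180.0, -0.0, 173.0]
contact_force: [0.3, -0.1, -0.5]
finger_gap: 0.0849
finger_force: 0.0
```

servo_tool(increments=[[0,0,-0.2,0,0,0,8.5],[0,0,-0.4,0,0,0,8.5],[0,0,-0.5,0,0,0,8.5],[0,0,-0.5,0,0,0,8.5]])

```text
t: 3.75
tcp_pos: [0.4901, -0.0959, 0.0201]
tool_rot: [-180.0, -0.0, 173.0]
contact_force: [-0.5, 0.3, -0.1]
finger_gap: 0.085
finger_force: 0.0
```

servo_tool(increments=[[0,0,-0.3,0,0,0,8.5],[0.4,-0.05,-0.3,0,0,0,8.5],[0.8,-0.1,-0.3,0,0,0,8.5],[1.2,-0.15,-0.3,0,0,0,8.5],[1.6,-0.2,-0.3,0,0,0,8.5],[2.0,-0.24,-0.3,0,0,0,8.5],[2.4,-0.29,-0.3,0,0,0,8.5],[2.8,-0.34,-0.3,0,0,0,8.5],[3.2,-0.39,-0.3,0,0,0,8.5],[3.6,-0.44,-0.3,0,0,0,8.5],[4.0,-0.49,-0.3,0,0,0,8.5],[4.0,-0.49,-0.3,0,0,0,8.5]])

```text
t: 4.95
tcp_pos: [0.5312, -0.101, 0.0174]
tool_rot: [-180.0, 0.1, 173.0]
contact_force: [0.1, 0.1, 0.2]
finger_gap: 0.0848
finger_force: 0.0
```

```bash
python3 - <<'E'
from h import *
im=shot("side"); im2=shot("top")
a=cv2.resize(im[170:310,220:360],(400,400),interpolation=cv2.INTER_CUBIC); b=cv2.resize(im2[130:230,230:330],(400,400),interpolation=cv2.INTER_CUBIC)
cv2.imwrite("pics/s2.png",np.hstack([a,b]))
E
```

```text
(no output)
```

View pics/s2.png

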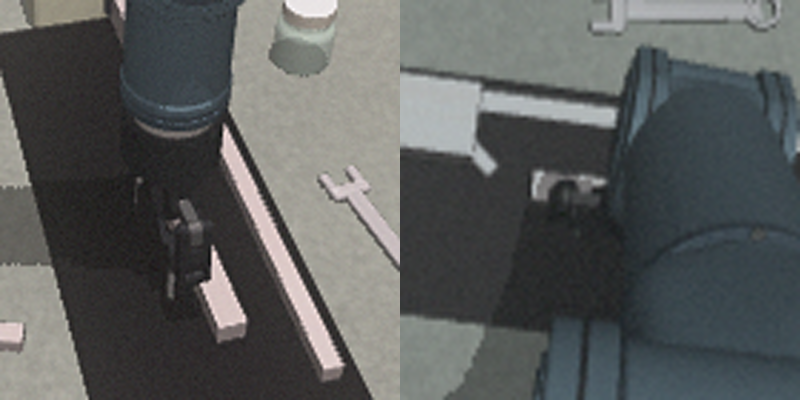

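The bar has swung parallel to the fence and lies against both fingers, with its rear end at left crop (230,325) and its front at right crop (535,185). I'll continue to the fence.

servo_tool(increments=[[0.4,-0.05,0,0,0,0,8.5],[0.8,-0.1,0,0,0,0,8.5],[1.2,-0.15,0,0,0,0,8.5],[1.6,-0.2,0,0,0,0,8.5],[2.0,-0.24,0,0,0,0,8.5],[2.4,-0.29,0,0,0,0,8.5],[2.8,-0.34,0,0,0,0,8.5],[3.2,-0.39,0,0,0,0,8.5],[3.6,-0.44,0,0,0,0,8.5],[4.0,-0.49,0,0,0,0,8.5],[4.2,-0.51,0,0,0,0,8.5]])

```text
t: 6.15
tcp_pos: [0.5728, -0.106, 0.0173]
tool_rot: [-180.0, 0.0, 173.0]
contact_force: [-2.0, 0.6, 0.3]
finger_gap: 0.0851
finger_force: 0.5
```

servo_tool(increments=[[0.1,-0.01,0,0,0,0,8.5],[0.2,-0.02,0,0,0,0,8.5],[0.3,-0.04,0,0,0,0,8.5]])

```text
t: 6.45
tcp_pos: [0.5746, -0.1063, 0.0172]
tool_rot: [-180.0, -0.1, 173.0]
contact_force: [-5.2, 0.5, 2.8]
finger_gap: 0.0849
finger_force: 2.4
```

servo_tool(increments=[[0.1,-0.01,0,0,0,0,8.5],[0.2,-0.02,0,0,0,0,8.5],[0.2,-0.02,0,0,0,0,8.5]])

```text
t: 6.75
tcp_pos: [0.5747, -0.1061, 0.0169]
tool_rot: [180.0, -0.3, 173.0]
contact_force: [-7.3, -0.0, 5.2]
finger_gap: 0.085
finger_force: 4.0
```

Seated on the fence: the tool no longer advances and the force has risen to 7 N. Now I back off, lift, close, and go behind the rear end.

servo_tool(increments=[[-1,0.12,0,0,0,0,8.5],[-2,0.24,0,0,0,0,8.5],[-2,0.24,3,0,0,0,8.5],[-2,0.24,7,0,0,0,0],[-1,-4,7,0,0,0,0],[0,-8,7,0,0,0,0],[0.4,-12,7,0,0,0,0],[0.45,-13,7,0,0,0,0],[0.45,-13,7,0,0,0,0],[0.45,-13,7,0,0,0,0],[0.45,-13,7,0,0,0,0]])

```text
t: 7.85
tcp_pos: [0.582, -0.2338, 0.0871]
tool_rot: [179.9, -0.0, 173.1]
contact_force: [-0.9, 0.0, 0.2]
finger_gap: -0.0002
finger_force: 0.0
```

```bash
python3 - <<'E'
from h import *
im=shot("side"); im2=shot("top")
a=cv2.resize(im[170:310,220:360],(400,400),interpolation=cv2.INTER_CUBIC); b=cv2.resize(im2[130:230,230:330],(400,400),interpolation=cv2.INTER_CUBIC)
cv2.imwrite("pics/s3.png",np.hstack([a,b])); s=manip.get_state(); print(s["tcp_pos"],s["finger_gap"],manip.tip_reach)
E
```

```text
[ 0.58205507 -0.23446123  0.08723731] 1.8814035401777362e-05 0.014
```

View pics/s3.png

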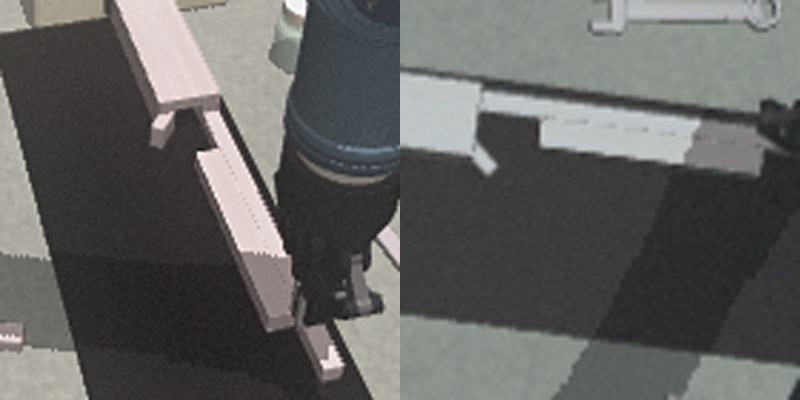

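The bar lies flush on the fence over its full length. Its front is at top pixel (265,163), its rear at about (321,168), and the mouth is at u≈250. Now I'll locate the rear end and the mouth.

```bash
python3 - <<'E'
from h import *
f=np.array([.121,.9927]);n=np.array([-.9927,.121])
def ts(name,uv,z):
    p=ray(name,uv,z)[0][:2]; d=p; print(name,uv,p.round(4),"s",round(d@f,4),"n",round(d@n,4))
ts("top",[265,163],.032); ts("top",[321,169],.032); ts("top",[250.2,155],.05)
# side: rear end top corners, front top
ts("side",[220+275/400*140,170+318/400*140],.032); ts("side",[220+205/400*140,170+152/400*140],.032)
s=manip.get_state(); p=s["tcp_pos"][:2]; print("tool s",p@f,"n",p@n)
E
```

```text
top [265, 163] [ 0.6067 -0.0244] s 0.0491 n -0.6052
top [321, 169] [ 0.5897 -0.204 ] s -0.1312 n -0.61
top [250.2, 155] [0.6276 0.0232] s 0.099 n -0.6202
side [316.25, 281.3] [ 0.5786 -0.2039] s -0.1324 n -0.599
side [291.75, 223.2] [ 0.6038 -0.0271] s 0.0462 n -0.6027
tool s -0.16232099706689818 n -0.6061758778682397
```

servo_tool(increments=[[-0.35,0.04,0,0,0,0,0],[-0.35,0.04,-2,0,0,0,0],[-0.35,0.04,-4,0,0,0,0],[-0.35,0.04,-5,0,0,0,0],[-0.35,0.04,-5.6,0,0,0,0],[-0.35,0.04,-5.6,0,0,0,0]])

```text
t: 8.55
tcp_pos: [0.5779, -0.2359, 0.0308]
tool_rot: [180.0, -0.1, 173.0]
contact_force: [0.4, 0.2, -0.2]
finger_gap: -0.0001
finger_force: 0.0
```

servo_tool(increments=[[0.05,0.4,0,0,0,0,0],[0.1,0.8,0,0,0,0,0],[0.15,1.2,0,0,0,0,0],[0.2,1.6,0,0,0,0,0],[0.24,2.0,0,0,0,0,0],[0.29,2.4,0,0,0,0,0],[0.34,2.8,0,0,0,0,0],[0.39,3.2,0,0,0,0,0],[0.44,3.6,0,0,0,0,0],[0.49,4.0,0,0,0,0,0]])

```text
t: 9.55
tcp_pos: [0.5832, -0.1963, 0.0314]
tool_rot: [-180.0, 0.0, 173.0]
contact_force: [-0.5, -2.9, 2.6]
finger_gap: -0.0002
finger_force: 1.2
```

servo_tool(increments=[[0.05,0.4,0,0,0,0,0],[0.1,0.8,0,0,0,0,0],[0.15,1.2,0,0,0,0,0],[0.2,1.6,0,0,0,0,0],[0.24,2.0,0,0,0,0,0],[0.29,2.4,0,0,0,0,0],[0.34,2.8,0,0,0,0,0],[0.39,3.2,0,0,0,0,0],[0.44,3.6,0,0,0,0,0],[0.49,4.0,0,0,0,0,0]])

```text
t: 10.55
tcp_pos: [0.588, -0.1558, 0.0313]
tool_rot: [-180.0, -0.0, 173.0]
contact_force: [-0.5, -1.6, 1.9]
finger_gap: -0.0004
finger_force: 1.3
```

```bash
python3 - <<'E'
from h import *
im=shot("side"); im2=shot("top")
a=cv2.resize(im[170:310,220:360],(400,400),interpolation=cv2.INTER_CUBIC); b=cv2.resize(im2[100:200,150:250],(400,400),interpolation=cv2.INTER_CUBIC)
b=cv2.resize(im2[130:230,230:330],(400,400),interpolation=cv2.INTER_CUBIC)
cv2.imwrite("pics/s4.png",np.hstack([a,b]))
E
```

```text
(no output)
```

View pics/s4.png

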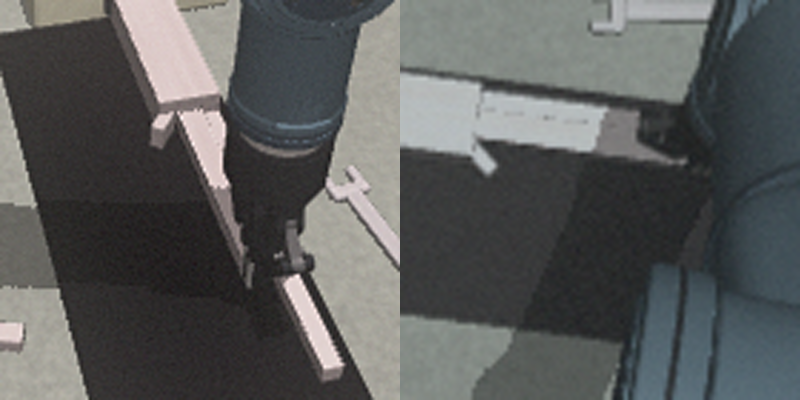

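The bar's front has entered the tube straight, still along the fence (right crop (480,100)). The stop is 8 to 13 cm ahead, so I feed 7 cm and then go slowly.

servo_tool(increments=[[0.06,0.5,0,0,0,0,0],[0.12,1.0,0,0,0,0,0],[0.18,1.5,0,0,0,0,0],[0.24,2.0,0,0,0,0,0],[0.3,2.5,0,0,0,0,0],[0.37,3.0,0,0,0,0,0],[0.43,3.5,0,0,0,0,0],[0.49,4.0,0,0,0,0,0],[0.55,4.5,0,0,0,0,0],[0.61,5.0,0,0,0,0,0],[0.67,5.5,0,0,0,0,0],[0.73,6.0,0,0,0,0,0],[0.79,6.5,0,0,0,0,0],[0.85,7.0,0,0,0,0,0]])

```text
t: 12.05
tcp_pos: [0.5965, -0.0858, 0.0313]
tool_rot: [-180.0, -0.0, 173.0]
contact_force: [-0.5, -0.3, -0.2]
finger_gap: -0.0002
finger_force: 0.7
```

servo_tool(increments=[[0.02,0.2,0,0,0,0,0],[0.05,0.4,0,0,0,0,0],[0.06,0.5,0,0,0,0,0]])

```text
t: 12.35
tcp_pos: [0.5971, -0.0812, 0.0313]
tool_rot: [-180.0, -0.0, 173.0]
contact_force: [-1.3, -1.2, -0.4]
finger_gap: -0.0002
finger_force: 0.7
```

servo_tool(increments=[[0.02,0.2,0,0,0,0,0],[0.05,0.4,0,0,0,0,0],[0.06,0.5,0,0,0,0,0]])

```text
t: 12.65
tcp_pos: [0.5978, -0.076, 0.0313]
tool_rot: [180.0, -0.0, 173.0]
contact_force: [-1.6, -1.2, 0.0]
finger_gap: -0.0001
finger_force: 0.7
```

servo_tool(increments=[[0.02,0.2,0,0,0,0,0],[0.05,0.4,0,0,0,0,0]])

```text
t: 12.85
tcp_pos: [0.5982, -0.0721, 0.0313]
tool_rot: [-180.0, -0.0, 173.0]
contact_force: [-2.1, -1.5, -0.0]
finger_gap: -0.0001
finger_force: 0.8
```

servo_tool(increments=[[0.02,0.2,0,0,0,0,0],[0.05,0.4,0,0,0,0,0]])

```text
t: 13.05
tcp_pos: [0.5987, -0.0679, 0.0313]
tool_rot: [-180.0, -0.0, 173.0]
contact_force: [-2.1, -1.2, -0.9]
finger_gap: 0.0
finger_force: 0.9
```

servo_tool(increments=[[0.0,0.2,0,0,0,0,0],[0.0,0.4,0,0,0,0,0]])

```text
t: 13.25
tcp_pos: [0.5992, -0.0637, 0.0314]
tool_rot: [180.0, 0.0, 173.0]
contact_force: [-0.7, -1.3, -0.4]
finger_gap: -0.0001
finger_force: 0.4
```

servo_tool(increments=[[0.02,0.2,0,0,0,0,0],[0.05,0.4,0,0,0,0,0]])

```text
t: 13.45
tcp_pos: [0.5996, -0.0598, 0.0314]
tool_rot: [180.0, 0.0, 173.0]
contact_force: [-0.0, -0.7, 0.2]
finger_gap: 0.0002
finger_force: 0.5
```

servo_tool(increments=[[0.02,0.2,0,0,0,0,0],[0.05,0.4,0,0,0,0,0]])

```text
t: 13.65
tcp_pos: [0.6, -0.0561, 0.0314]
tool_rot: [-180.0, 0.0, 173.0]
contact_force: [-0.5, -1.1, 0.6]
finger_gap: -0.0
finger_force: 0.6
```

servo_tool(increments=[[0.02,0.2,0,0,0,0,0],[0.05,0.4,0,0,0,0,0]])

```text
t: 13.85
tcp_pos: [0.6001, -0.0545, 0.0314]
tool_rot: [-179.8, 0.0, 172.9]
contact_force: [-1.4, -9.3, 1.2]
finger_gap: 0.0
finger_force: 4.4
```

servo_tool(increments=[[0.02,0.2,0,0,0,0,0],[0.05,0.4,0,0,0,0,0]])

```text
t: 14.05
tcp_pos: [0.6004, -0.0521, 0.0314]
tool_rot: [-179.8, 0.0, 172.8]
contact_force: [-0.4, -9.0, 0.9]
finger_gap: -0.0
finger_force: 4.7
```

Contact: the force jumped to 9 N and the stop is yielding. Now I read the dial.

```bash
cat > d.py <<'E'
from h import *
import sys
f=np.array([.121,.9927]);n=np.array([-.9927,.121])
def needle(im,zc=.152):
    # rectify dial plane: 4 px/mm tester frame, x=feed to the right, y up
    c0=ray("top",[169.5,124.5],zc)[0]
    uv=[];W=240
    for a,b in((-1,1),(1,1),(1,-1),(-1,-1)):
        w=c0[:2]+.06*(a*f+b*n); uv.append(proj("top",[w[0],w[1],zc])[0])
    H=cv2.getPerspectiveTransform(np.float32(uv),np.float32([[0,0],[W,0],[W,W],[0,W]])*2)
    return cv2.warpPerspective(im,H,(2*W,2*W),flags=cv2.INTER_CUBIC)
if __name__=="__main__":
    r0=needle(cv2.imread("pics/top0.png")); r=needle(shot("top",sys.argv[1])); cv2.imwrite(f"pics/d_{sys.argv[1]}.png",np.hstack([r0,r])[:,::1][:, :960] if False else cv2.resize(np.hstack([r0,r]),(800,400)))
    s=manip.get_state(); print(s["tcp_pos"],s["contact_force"])
E
python3 d.py t5
```

```text
[ 0.60046251 -0.05163817  0.03141247] [-1.69967643 -7.90348966  0.62926819]
```

View pics/d_t5.png

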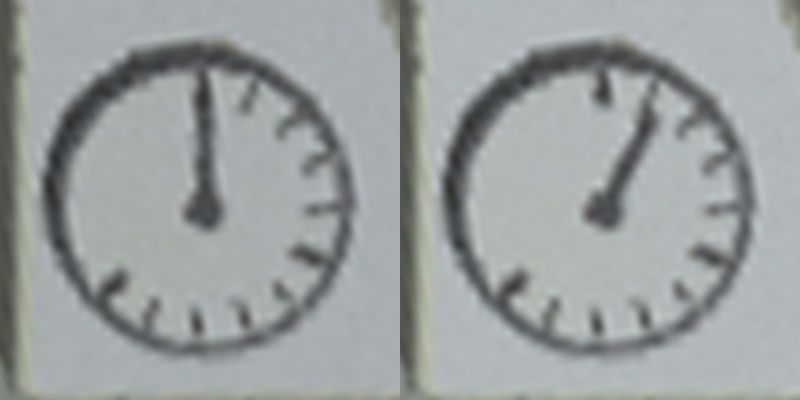

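The needle tip is at (660,85) from the hub at (603,212), about 24° or 2.1 mm. I need about 3.9 mm more, in small steps.

servo_tool(increments=[[0.01,0.1,0,0,0,0,0],[0.03,0.2,0,0,0,0,0],[0.03,0.2,0,0,0,0,0]])

```text
t: 14.4
tcp_pos: [0.6007, -0.0499, 0.0314]
tool_rot: [-179.8, 0.0, 172.8]
contact_force: [-0.8, -8.7, 1.5]
finger_gap: -0.0002
finger_force: 4.3
```

servo_tool(increments=[[0.01,0.1,0,0,0,0,0],[0.01,0.1,0,0,0,0,0]])

```text
t: 14.6
tcp_pos: [0.6008, -0.0489, 0.0314]
tool_rot: [-179.8, 0.0, 172.8]
contact_force: [-0.1, -9.3, 1.1]
finger_gap: -0.0003
finger_force: 4.3
```

```bash
cat > a.py <<'E'
from d import *
def ang(im):
    # needle angle clockwise from +y: darkest direction over mid radii, in the rectified dial
    g=cv2.GaussianBlur(cv2.cvtColor(needle(im),cv2.COLOR_BGR2GRAY),(5,5),0).astype(np.float32); c=(204*1.2,210*1.2)
    p=cv2.warpPolar(g,(150,720),c,150,cv2.WARP_POLAR_LINEAR)[:,35:105].mean(1)
    th=np.arange(720)*.5+90; d=np.clip(np.median(p)-p-12,0,None); k=d.argmax(); i=(np.arange(k-30,k+31))%720
    return ((th[k]+(d[i]*np.arange(-30,31)).sum()/d[i].sum()*.5)+180)%360-180
a0=ang(cv2.imread("pics/top0.png"))
for m in (cv2.imread("pics/t5.png"),shot("top")): a=ang(m); print(a0,a,np.radians(a-a0)/.2)
print(manip.get_state()["tcp_pos"])
E
python3 a.py
```

```text
0.46093958073834074 26.87819872223554 2.305340756858483
0.46093958073834074 63.725559580268055 5.520879595074235
[ 0.60079704 -0.04885928  0.03139445]
```

```bash
python3 d.py t6
```

```text
[ 0.60078412 -0.04891024  0.03140195] [-0.39989158 -8.46783179  2.26067997]
```

View pics/d_t6.png

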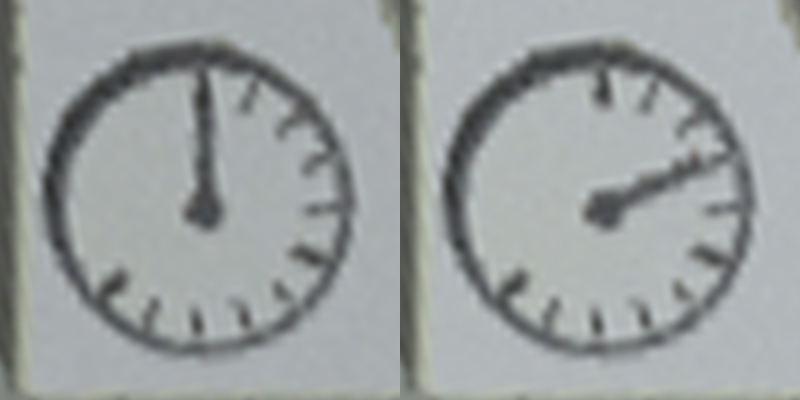

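The needle lies over the 6 mm mark (the third tick, at (718,158)), so the stop has moved about 5.8 mm. That's enough, so I back off and lift clear.

servo_tool(increments=[[-0.1,-0.8,0,0,0,0,0],[-0.24,-2,0,0,0,0,0],[-0.49,-4,0,0,0,0,0],[-0.49,-4,3,0,0,0,0],[-0.49,-4,8,0,0,0,0],[-0.49,-6,12,0,0,0,0],[-0.49,-6,12,0,0,0,0],[-0.49,-6,12,0,0,0,0]])

```text
t: 15.5
tcp_pos: [0.5967, -0.1059, 0.1522]
tool_rot: [180.0, 0.1, 172.9]
contact_force: [-0.4, -0.7, -1.1]
finger_gap: -0.0001
finger_force: 0.0
```

```bash
python3 a.py; python3 - <<'E'
from h import *
im=shot("side"); im2=shot("top")
a=cv2.resize(im[100:310,190:400],(400,400),interpolation=cv2.INTER_CUBIC); b=cv2.resize(im2[90:240,150:300],(400,400),interpolation=cv2.INTER_CUBIC)
cv2.imwrite("pics/s7.png",np.hstack([a,b])); s=manip.get_state(); print(s["t"],s["contact_force"])
E
```

```text
0.46093958073834074 26.87819872223554 2.305340756858483
0.46093958073834074 63.96498530367637 5.541773431011456
[ 0.5957534  -0.10493831  0.15082116]
15.65 [-0.59425844  0.063857   -0.00671539]
```

View pics/s7.png

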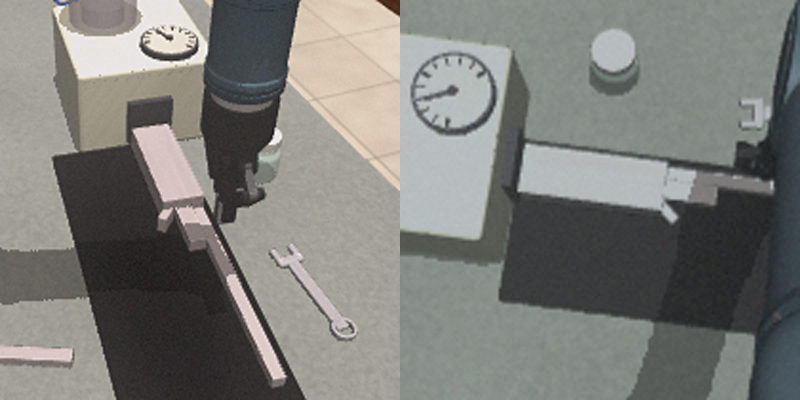

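The bar sits straight in the tube, the needle still reads about 6 mm, the bystanders haven't moved and the arm is clear. Handing in.

```bash
python3 -c "
from rig import manip
print(manip.close_job())"
```

```text
the job is handed in; nothing more can be done
None
```

Job handed in at about 15.7 s: the bar was straightened on the fence and fed straight into the tube until it met the stop, which moved back about 5.5–5.9 mm by the dial (needle on the 6 mm mark); the jar and wrench look unmoved in the last picture, and the weight was outside it and not approached.

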